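Take the backlash out of a manual linear axis

TASK

The screw drive of the linear axis with the orange knob has play, so its carriage has to be set from one side only. Turn the orange knob anticlockwise (seen from above) until the carriage's white pointer is about 20 mm past the yellow flag, on the knob's side of it, then turn clockwise until the pointer is level with the flag, finishing with the clockwise turn so that the play stays taken up, and let go. Leave the blue knob of the other axis alone.

Things in the scene. Friction and masses are not known exactly. Their poses are not given: they have to be found in the camera images.
- orange_grip (a point): Centre of the orange knob's bar, on its upright axis, 106 mm above the table. Bar 50 long, 14 wide, 84 to 122 mm high, on a black disc 54 mm across on a 90 x 80 mm gearbox. x axis along the bar, turns with it. Needs about 0.2 N m, stays put, has 1.9 rad of anticlockwise room. Clockwise from above drives the brass nut away from the knob along the rail, anticlockwise towards it, 50 mm per rad.
- orange_pointer (a point): Tip of the white pointer bar, 6 mm wide, 75 mm above the table, on the orange axis's carriage (64 mm long, 100 to 260 mm along the rail from the knob; stays where left). x axis along the rail, away from the knob. The nut moves the carriage only after crossing its play between two steel cross plates, 16 mm in all (0.32 rad of knob); it starts somewhere in that play.
- orange_nut_mid (a point): Centre of the brass nut (34 mm across, 24 mm thick, 45 mm above the table) on the screw inside the carriage. x axis along the rail, away from the knob. Along the rail it is level with the pointer at mid-play, 8 mm farther from the knob when bearing on the far cross plate (play taken up clockwise), 8 mm nearer when bearing on the near one.
- flag_top (a point): Yellow flag, a fixed upright plate 4 mm thick, 12 mm wide, top 89 mm above the table, clamped beside the orange axis's rail. The point is on its edge towards the pointer, 75 mm above the table. x axis along the rail, away from the knob: the pointer is level with the flag at x = 0 in this frame. It starts 19 to 37 mm beyond the flag, away from the knob.
- blue_knob (a joint): Angle of the blue knob on the twin axis, rad, growing clockwise. The twin looks the same but has a blue bar and no flag. A bystander, to be left alone.

How it is judged (in metres and radians):
On the way:
1. the orange axis's pointer has been drawn past the flag to the knob's side, by more than 10 mm (x of orange_pointer in the frame of flag_top below -0.01 m), for 0.1 s.
At the end, for the whole second after the job is handed in: the pointer of the orange axis is level with the yellow flag within 10 mm along the rail, and the play is still taken up clockwise: the brass nut is at least 2 mm beyond the middle of its play on the side away from the knob (8 mm is full contact) (x of orange_pointer in the frame of flag_top between -0.01 and 0.01 m and x of orange_nut_mid in the frame of orange_pointer above 0.002 m); the robot touches nothing.
It fails at once if the blue knob is turned (beyond 0.25 rad from its zero; it starts within 0.08) (value of joint blue_knob above 0.25 rad or value of joint blue_knob below -0.25 rad).
It also fails if it takes over 32 s, if anything falls off the work surface, if the arm or the gripper's body presses on something with over 40 N, if the wrist force passes 120 N, or if a joint passes its speed limit or range.

ROBOT

A 6-joint arm with a two-finger parallel gripper is mounted at the origin on the work surface. World frame = base frame: x ahead of the robot, y to its left, z up, the work surface at z = 0. Lengths are in mm, angles in degrees, forces in N, time in s.
With the tool pointing down it reaches from about 350 to 850 mm from the base axis. Payload 8.1 kg.
Tool frame: the origin (TCP) lies on the mounting face of the last link; the fingertips stand 173 mm ahead of it and the grasp point (between the pads) lies 155 mm ahead of it; z points along the fingers, y is the direction in which the jaws open and shut (so a half turn about z gives the same grasp; the last joint's range is limited). The gripper opens to 85 mm and grips with 20 to 120 N. Pads are 22 mm wide; open, the fingers measure 114 mm over their backs; the gripper's body (76 mm by 85 mm) begins 54 mm behind the grasp point. The pads swing forward as they close: fully open they stand 13 mm farther back than shut.
Start: joints at [67.013, 7.471, 85.268, -0, 87.261, -4.893], TCP at [186.325, 570.342, 404.692] pointing down, gripper open.
Joint ranges: [-169.43, 169.43], [-51.17, 129.36], [1.28, 143.12], [-76.62, 256.62], [0, 156.53], [-152.29, 152.29]. Speed limits (degrees/s): [136.94, 136.94, 159.86, 180, 180, 180].

INTERFACE

Orientations are given as [roll, pitch, yaw] about the fixed x, y, z axes, in that order (R = Rz(yaw) Ry(pitch) Rx(roll)).
In Python, from bench import * gives the robot as it stands.
- The arm moves only by the shell command python3 -m jog 'ROWS' [FORCE]. ROWS is JSON, a list of rows, each an object of numbers: "tx", "ty", "tz": the shift along the tool's x, y, z as a fraction of full scale; "ax", "ay", "az": the turn, a rotation vector about the tool's x, y, z as a fraction of full scale; "hand": the opening, from 0 (shut) to 1 (fully open). A call has 1 to 5 rows; each row is the pose to reach, as a shift and turn from the pose commanded when the call began, along the tool's axes at that moment; what a row does not reach only later rows make up. Full scale, the value 1, is 150 mm for a shift and 45 degrees for a turn. A row lasts 1/12 s, in which the tool goes at most 41.7 mm and 7.16 degrees, less where a joint would pass 70% of its speed; a pose out of reach is approached as far as the arm can. A call with a number of a shift or a turn outside -1 to 1 is refused whole. A call with a gripper value outside its range is refused whole. The fingers move at their own pace and stop on an object; FORCE is the grip in N (left out, the last holds). Time passes only in rows, so rows that repeat a pose let the fingers close. It gives the time, the measured TCP pose, the force and the opening at its end, in the units of the state.
- sense(): the state, without advancing time (a new reading comes with each control period).
- snapshot(name): name is "scene" or "top"; returns a dict with "pixels" (480x640x3 uint8, red, green, blue), "z_map" (480x640 float32, mm along the optical axis (not along the pixel's ray), 0 where there is no reading), "intrinsics" (3x3 intrinsics, pixels), "D" ([k1, k2, p1, p2, k3] as OpenCV has them; the pictures are not rectified), "R" (3x3) and "t" (3): a world point X has camera coordinates R X + t. Camera axes: x right, y down, z forward; pixel columns grow to the right and rows downward; lengths in mm; the calibration is good to about 2 mm. A picture is of the moment at which its call begins.
- hand_in(): hands the job in, once; it reports no verdict.
The state is a dict: "time": time; "joint_pos": joint angles; "qd": joint speeds; "joint_efforts": joint torques, N m; "tool_pos": TCP position; "tcp_rot": TCP orientation; "ft_force": force on the tool from outside, world axes, zero at the start; "wrist_torque": the same for the moment, N m; "finger_gap": finger opening in mm.
Only numpy, scipy, OpenCV 4.12 (cv2) and the standard library are available. Lean on these libraries where they do the work, as an engineer would, in place of code of your own. Each camera call takes 0.05 s, during which the arm holds its last target.

## Working session

There is one attempt and no reset: what is moved stays moved. The work goes in short steps, Python scripts to look and compute and a shell command to move; the robot and the scene stay as the last step left them, time stands still between calls to the robot, and variables do not carry over. Pictures are saved under pics/ and viewed, and the job is handed in when it is done.

```bash
mkdir -p pics; ls; python3 - <<'E'
from bench import *
import cv2
print(sense())
for n in ("scene","top"):
    s=snapshot(n); cv2.imwrite(f"pics/{n}0.png",s["pixels"][:,:,::-1]); print(n,s["intrinsics"],s["D"],s["R"],s["t"])
E
```

```text
pics
{'time': 0.0, 'joint_pos': array([ 6.70130558e+01,  7.51462764e+00,  8.53294709e+01, -6.34048392e-05,
        8.72623356e+01, -4.89185187e+00]), 'qd': array([ 0.06074033,  0.01201568,  0.0788805 ,  0.08474215, -0.06370814,
        0.03560923]), 'joint_efforts': array([-1.86152094e-03, -5.69387555e+01, -5.00555241e+01, -1.54666877e-04,
        1.44184215e-02,  3.43050226e-05]), 'tool_pos': array([186.23235153, 570.12027381, 403.64731456]), 'tcp_rot': array([-1.79893948e+02, -9.01309227e-03,  1.61904902e+02]), 'ft_force': array([-0.62894151,  0.7355906 ,  0.7884676 ]), 'wrist_torque': array([-0.04225466,  0.03541549,  0.02586753]), 'finger_gap': 85.35252016612354}
scene [[502.74062264   0.         321.95396328]
 [  0.         502.74062264 232.99222597]
 [  0.           0.           1.        ]] [-0.0375491  0.         0.         0.         0.       ] [[ 0.72763661  0.68584529 -0.01269669]
 [ 0.44126138 -0.48216023 -0.75684206]
 [-0.5251984   0.54510343 -0.65347447]] [-449.96646343 -208.1774583  1121.9944162 ]
top [[623.51448278   0.         329.21430437]
 [  0.         623.51448278 241.98549869]
 [  0.           0.           1.        ]] [0.027023 0.       0.       0.       0.      ] [[-0.00896095 -0.99977043  0.01946266]
 [-0.9960369   0.00720175 -0.08864892]
 [ 0.0884884  -0.0201799  -0.99587277]] [  12.42718841  604.06645198 1223.33812634]
```

View pics/scene0.png

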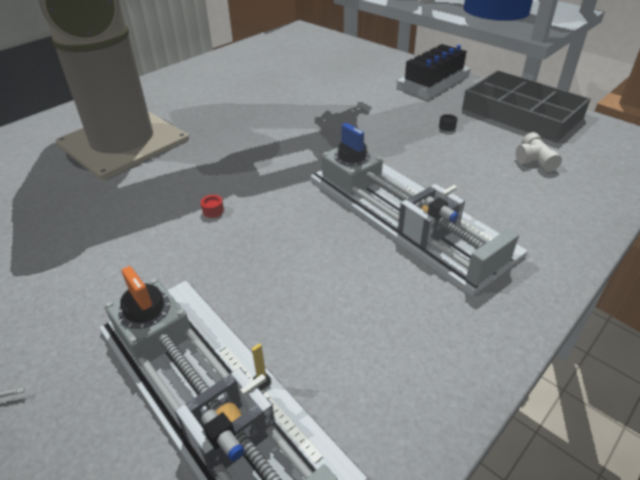

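View pics/top0.png

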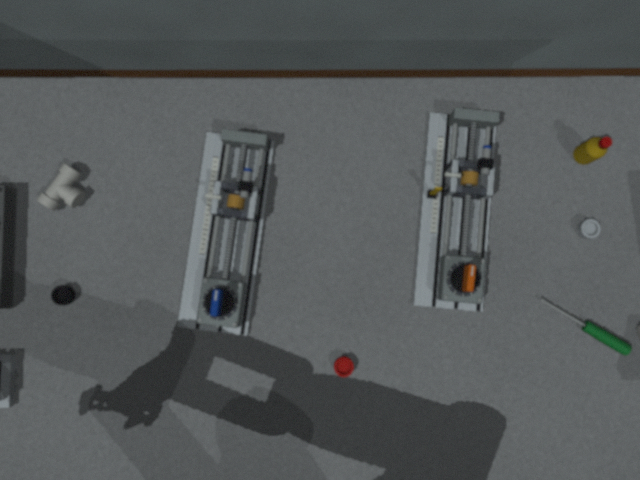

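The scene view shows the orange bar at about (138,288) and the flag at (258,360). In the top view the orange bar is at (469,277), the flag at (435,191) and the pointer at about (453,175). The blue axis is on the left. Next I'll measure these.

```bash
cat > h.py <<'E'
from bench import *
import numpy as np, cv2
def ray(s,uv):
    K,D=np.array(s["intrinsics"]),np.array(s["D"])
    p=cv2.undistortPoints(np.array(uv,float).reshape(-1,1,2),K,D).reshape(-1,2)
    d=np.c_[p,np.ones(len(p))]@s["R"]; c=-s["R"].T@s["t"]; return c,d
def onz(s,uv,z):
    c,d=ray(s,uv); return c+d*((z-c[2])/d[:,2:])
def hsv(s): return cv2.cvtColor(s["pixels"],cv2.COLOR_RGB2HSV)
def blobs(s,lo,hi,a=8):
    m=cv2.inRange(hsv(s),lo,hi); n,l,st,ce=cv2.connectedComponentsWithStats(m)
    return [(ce[i],st[i],np.argwhere(l==i)[:,::-1]) for i in range(1,n) if st[i][4]>=a]
def crop(s,x0,y0,x1,y1,f,name):
    cv2.imwrite(name,cv2.resize(s["pixels"][y0:y1,x0:x1,::-1],None,fx=f,fy=f,interpolation=cv2.INTER_CUBIC))
E
python3 - <<'E'
from h import *
for n in("scene","top"):
    s=snapshot(n)
    if n=="top": crop(s,400,95,520,320,2.6,"pics/t1.png")
    else: crop(s,90,240,370,480,2.4,"pics/s1.png")
    for nm,lo,hi in(("orange",(3,150,100),(13,255,255)),("yellow",(18,120,60),(32,255,255)),("brass",(12,100,90),(19,255,255))):
        for c,st,p in blobs(s,lo,hi):
            print(n,nm,c.round(1),st, [onz(s,[c],z)[0].round(0)[:2] for z in (122,89,45)], [round(float(s["z_map"][int(c[1]),int(c[0])]))])
            if nm=="orange": 
                q=onz(s,p,122)[:,:2]; r=cv2.minAreaRect(q.astype(np.float32)); print(r)
E
```

```text
scene orange [133.3 284.1] [123 267  22  41 295] [array([ 543., -257.]), array([ 509., -246.]), array([ 463., -232.])] [618]
((548.3568115234375, -256.3007507324219), (16.635866165161133, 77.1808090209961), 79.63467407226562)
scene yellow [256.  347.9] [253 345   7   7  27] [array([ 726., -216.]), array([ 706., -203.]), array([ 678., -184.])] [586]
scene yellow [229.2 411. ] [217 404  23  17 222] [array([ 764., -284.]), array([ 746., -275.]), array([ 722., -263.])] [555]
scene brass [612.9 101.9] [600  92  24  21 270] [array([800., 643.]), array([785., 721.]), array([764., 823.])] [1427]
scene brass [425.1 208. ] [423 206   5   5  20] [array([720., 111.]), array([699., 149.]), array([671., 199.])] [828]
scene brass [129.5 273.2] [125 268  10  11  46] [array([ 522., -250.]), array([ 487., -239.]), array([ 439., -224.])] [634]
scene brass [229.2 411. ] [217 403  24  19 275] [array([ 764., -284.]), array([ 746., -275.]), array([ 722., -263.])] [555]
top orange [470.2 279.8] [466 265  10  27 128] [array([ 524., -250.]), array([ 525., -258.]), array([ 526., -269.])] [1152]
((526.758850097
[... 720 characters left out ...]
4.8] [468 171   5   7  12] [array([ 720., -256.]), array([ 727., -264.]), array([ 735., -275.])] [1229]
top brass [235.6 196.1] [233 195   6   3   8] [array([682., 182.]), array([688., 187.]), array([695., 193.])] [1220]
top brass [236.1 200.6] [231 199  11   5  16] [array([674., 182.]), array([679., 186.]), array([686., 192.])] [1220]
top brass [232.  203.9] [228 200  10   8  27] [array([668., 189.]), array([673., 194.]), array([680., 200.])] [1215]
top brass [469.4 279.8] [465 265  10  26 165] [array([ 524., -249.]), array([ 525., -257.]), array([ 526., -268.])] [1150]
top brass [474.  268.6] [472 265   4   8  13] [array([ 544., -258.]), array([ 546., -266.]), array([ 548., -277.])] [1157]
```

View pics/t1.png

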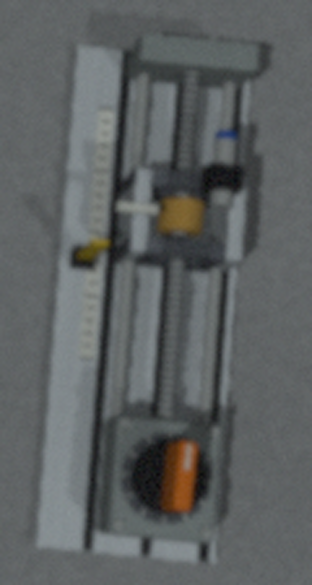

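View pics/s1.png

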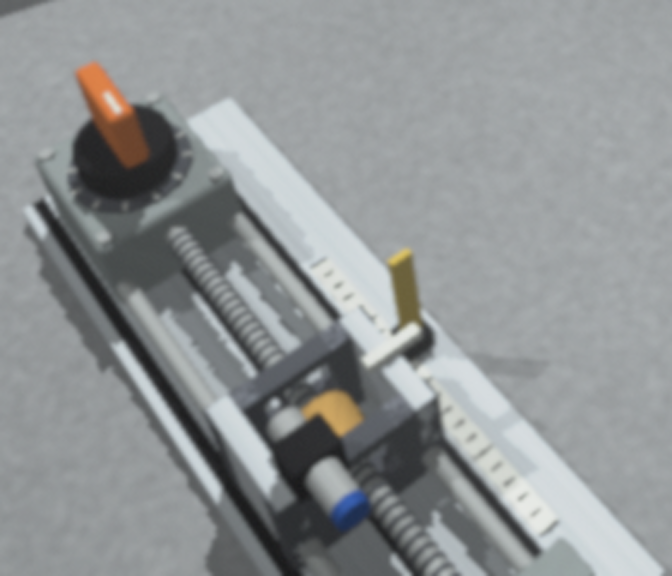

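```bash
python3 - <<'E'
from h import *
for n in("top","scene"):
    s=snapshot(n); print(n,"cam",(-s["R"].T@s["t"]).round())
    m=cv2.inRange(hsv(s),(2,110,50),(20,255,255))
    x0,y0,x1,y1=(455,255,490,305) if n=="top" else (110,255,170,320)
    p=np.argwhere(m[y0:y1,x0:x1])[:,::-1]+[x0,y0]
    c,d=ray(s,p); z=s["z_map"][p[:,1],p[:,0]].astype(float); P=c+d*z[:,None]; ok=z>0; P=P[ok]
    print(len(p),"z pct",np.percentile(P[:,2],[5,25,50,75,95]).round())
    T=P[P[:,2]>np.percentile(P[:,2],97)-8]; print(len(T),cv2.minAreaRect(T[:,:2].astype(np.float32)),T.mean(0).round(1))
    V=hsv(s)[p[:,1],p[:,0],2]; print("V",np.percentile(V,[10,30,50,70,90]))
    for t in (120,140,160):
        q=p[V>t]; 
        if len(q)>20:
            r=cv2.minAreaRect(onz(s,q,122)[:,:2].astype(np.float32)); print(t,len(q),r)
    r=cv2.minAreaRect(onz(s,p,122)[:,:2].astype(np.float32)); print("all",r)
    if n=="top":
        crop(s,450,250,495,310,10,"pics/k.png")
        print("disc", onz(s,[[400+168/2.6,95+475/2.6]],80))
        # rail plate left edge and screw
        print("edge",onz(s,[[400+38/2.6,95+545/2.6],[400+80/2.6,95+45/2.6]],10), "screw",onz(s,[[400+166/2.6,95+400/2.6],[400+191/2.6,95+80/2.6]],45))
    else: crop(s,215,330,285,430,6,"pics/f.png")
s=snapshot("top"); crop(s,420,160,490,210,10,"pics/ft.png")
E
```

```text
top cam [ 494.   33. 1272.]
321 z pct [ 82.  99. 119. 122. 124.]
179 ((527.0918579101562, -251.41500854492188), (15.164117813110352, 49.521697998046875), 83.31346130371094) [ 524.6 -250.7  121.6]
V [ 64.  83. 105. 131. 144.]
120 121 ((527.7383422851562, -250.87551879882812), (10.810133934020996, 46.590023040771484), 81.92786407470703)
140 61 ((524.9566650390625, -250.7930450439453), (6.926597595214844, 36.912841796875), 81.96302032470703)
all ((527.5892944335938, -247.91973876953125), (23.9093017578125, 51.364471435546875), 82.64820098876953)
disc [[ 528.89892958 -250.07600603   80.        ]]
edge [[ 477.533088   -163.99512798   10.        ]
 [ 873.96165629 -205.76297159   10.        ]] screw [[ 586.96251672 -258.49341431   45.        ]
 [ 835.29363206 -284.6326009    45.        ]]
scene cam [1009. -403.  570.]
574 z pct [ 83.  97. 113. 120. 121.]
279 ((531.0164184570312, -251.75558471679688), (13.57375717163086, 48.550804138183594), 84.0236587524414) [ 532.8 -252.4  119.6]
V [ 99.3 108.  120.  197.  219. ]
120 286 ((533.3505859375, -254.14707946777344), (16.777986526489258, 49.57950973510742), 83.8399429321289)
140 245 ((532.7025146484375, -252.62110900878906), (13.816893577575684, 48.00075149536133), 83.3786849975586)
160 220 ((532.315673828125, -252.0940704345703), (12.444798469543457, 47.16141891479492), 82.44632720947266)
all ((549.2721557617188, -257.0677795410156), (19.53598976135254, 82.20641326904297), 81.53862762451172)
```

View pics/k.png

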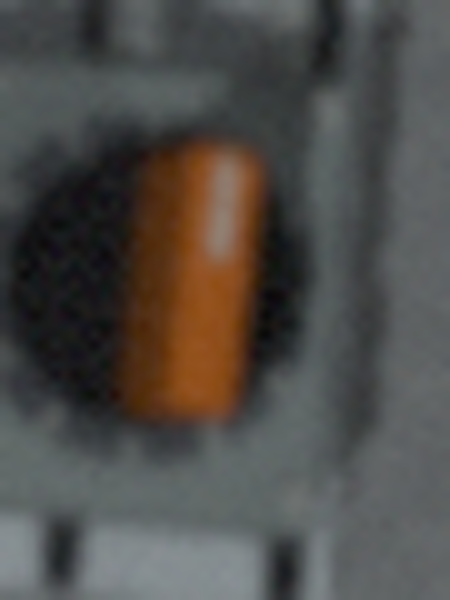

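View pics/f.png

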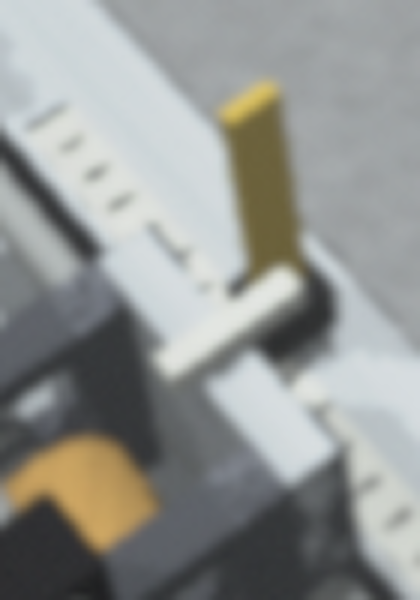

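View pics/ft.png

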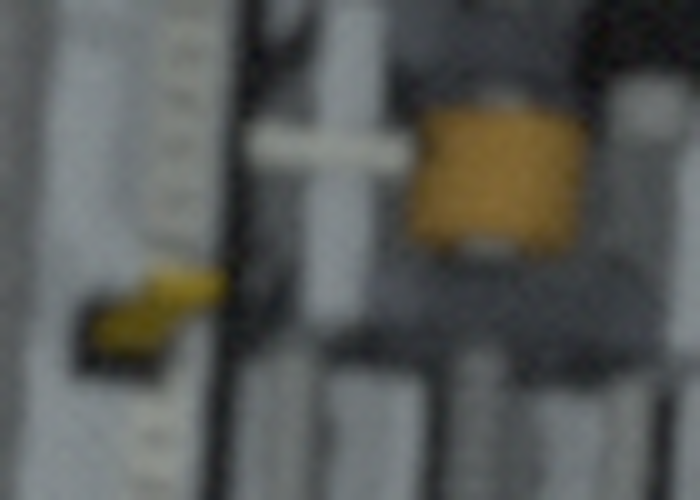

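```bash
cat >> h.py <<'E'
U=np.array([np.cos(np.radians(-6)),np.sin(np.radians(-6))]); KN=np.array([529,-251.2])
def along(P): return (P[...,:2]-KN)@U
def perp(P): return (P[...,:2]-KN)@np.array([-U[1],U[0]])
def goal(pos,yaw):
    from scipy.spatial.transform import Rotation as Ro
    st=sense(); R=Ro.from_euler('xyz',st["tcp_rot"],degrees=True)
    g=Ro.from_euler('xyz',[180,0,yaw],degrees=True)
    print("t",round(st["time"],2),"pos",st["tool_pos"].round(1),"rot",st["tcp_rot"].round(2),"J",st["joint_pos"].round(0),"gap",round(st["finger_gap"],1),"F",st["ft_force"].round(1))
    print("shift units",(R.inv().apply(np.array(pos)-st["tool_pos"])/150).round(3),"turn units",(np.degrees((R.inv()*g).as_rotvec())/45).round(3))
E
python3 - <<'E'
from h import *
s=snapshot("top")
f=onz(s,[[438.8,188.6]],89); p=onz(s,[[445,174.8]],75); nu=onz(s,[[469.7,177.5]],62)
s2=snapshot("scene")
f2=onz(s2,[[215+250/6,330+104/6]],89); p2=onz(s2,[[215+285/6,330+277/6]],75)
for k,v in dict(f=f,p=p,nu=nu,f2=f2,p2=p2).items(): print(k,v.round(1),along(v).round(1),perp(v).round(1))
goal([529,-251.2,400],-7)
E
```

```text
f [[ 700.2 -203.    89. ]] [165.2] [65.8]
p [[ 729.8 -218.5   75. ]] [196.3] [53.5]
nu [[ 726.6 -269.9   62. ]] [198.5] [2.]
f2 [[ 705.6 -201.6   89. ]] [170.4] [67.8]
p2 [[ 731.8 -217.6   75. ]] [198.2] [54.6]
t 0.45 pos [186.3 570.3 404.6] rot [-179.99   -0.    161.91] J [67.  7. 85. -0. 87. -5.] gap 85.5 F [ 0.4  0.7 -0.7]
shift units [-3.872 -4.497  0.031] turn units [-0.     0.     3.754]
```

```bash
cat > g.sh <<'E'
python3 -c "
from h import *
goal([529,-251.2,400],-7)"
E
python3 -m jog '[{"tx":-0.17,"ty":-0.18,"az":0.15},{"tx":-0.34,"ty":-0.36,"az":0.3},{"tx":-0.51,"ty":-0.54,"az":0.45},{"tx":-0.68,"ty":-0.72,"az":0.6},{"tx":-0.85,"ty":-0.9,"az":0.75}]'; bash g.sh
```

```text
t 0.45 pos [186.3 570.3 404.6] rot [-179.99   -0.    161.91] J [67.  7. 85. -0. 87. -5.] gap 85.5 F [ 0.4  0.7 -0.7]
shift units [-3.872 -4.497  0.031] turn units [-0.     0.     3.754]invalid input at $[0]: expected keys tx, ty, tz, ax, ay, az, hand
```

```bash
python3 -m jog '[{"tx":-0.17,"ty":-0.18,"tz":0,"ax":0,"ay":0,"az":0.15,"hand":1},{"tx":-0.34,"ty":-0.36,"tz":0,"ax":0,"ay":0,"az":0.3,"hand":1},{"tx":-0.51,"ty":-0.54,"tz":0,"ax":0,"ay":0,"az":0.45,"hand":1},{"tx":-0.68,"ty":-0.72,"tz":0,"ax":0,"ay":0,"az":0.6,"hand":1},{"tx":-0.85,"ty":-0.9,"tz":0,"ax":0,"ay":0,"az":0.75,"hand":1}]'; bash g.sh
```

```text
time: 0.87
tool_pos: [265.9, 400.9, 404.7]
tcp_rot: [180.0, 0.0, 127.9]
ft_force: [1.0, 0.4, -0.1]
finger_gap: 85.4
t 0.87 pos [265.9 400.9 404.7] rot [179.98   0.   127.86] J [ 50. -11. 104.  -0.  88.  12.] gap 85.4 F [ 1.   0.4 -0.1]
shift units [-4.509 -1.283  0.031] turn units [ 0.    -0.     2.997]
```

```bash
python3 -m jog '[{"tx":-0.25,"ty":-0.07,"tz":0,"ax":0,"ay":0,"az":0.15,"hand":1},{"tx":-0.5,"ty":-0.14,"tz":0,"ax":0,"ay":0,"az":0.3,"hand":1},{"tx":-0.7,"ty":-0.2,"tz":0,"ax":0,"ay":0,"az":0.45,"hand":1},{"tx":-0.9,"ty":-0.26,"tz":0,"ax":0,"ay":0,"az":0.6,"hand":1},{"tx":-1,"ty":-0.35,"tz":0,"ax":0,"ay":0,"az":0.75,"hand":1}]'; bash g.sh
```

```text
time: 1.28
tool_pos: [318.1, 249.8, 404.9]
tcp_rot: [179.9, 0.0, 94.0]
ft_force: [-0.2, 0.3, 0.8]
finger_gap: 85.3
t 1.28 pos [318.1 249.8 404.9] rot [1.7992e+02 3.0000e-02 9.3970e+01] J [ 31. -24. 114.  -0.  90.  27.] gap 85.3 F [-0.2  0.3  0.8]
shift units [-3.429  1.171  0.036] turn units [ 2.000e-03 -1.000e-03  2.244e+00]
```

```bash
python3 -m jog '[{"tx":-0.25,"ty":0.1,"tz":0,"ax":0,"ay":0,"az":0.15,"hand":1},{"tx":-0.5,"ty":0.2,"tz":0,"ax":0,"ay":0,"az":0.3,"hand":1},{"tx":-0.7,"ty":0.3,"tz":0,"ax":0,"ay":0,"az":0.45,"hand":1},{"tx":-0.9,"ty":0.36,"tz":0,"ax":0,"ay":0,"az":0.6,"hand":1},{"tx":-1,"ty":0.4,"tz":0,"ax":0,"ay":0,"az":0.75,"hand":1}]'; bash g.sh
```

```text
time: 1.7
tool_pos: [389.0, 104.3, 405.0]
tcp_rot: [179.9, 0.0, 60.2]
ft_force: [-0.5, 0.9, 0.7]
finger_gap: 85.5
t 1.7 pos [389.  104.3 405. ] rot [1.7992e+02 2.0000e-02 6.0200e+01] J [  8. -25. 114.  -0.  90.  38.] gap 85.5 F [-0.5  0.9  0.7]
shift units [-1.593  1.987  0.036] turn units [ 2.000e-03 -1.000e-03  1.493e+00]
```

```bash
python3 -m jog '[{"tx":-0.17,"ty":0.2,"tz":0,"ax":0,"ay":0,"az":0.15,"hand":1},{"tx":-0.34,"ty":0.4,"tz":0,"ax":0,"ay":0,"az":0.3,"hand":1},{"tx":-0.5,"ty":0.6,"tz":0,"ax":0,"ay":0,"az":0.45,"hand":1},{"tx":-0.65,"ty":0.8,"tz":0,"ax":0,"ay":0,"az":0.6,"hand":1},{"tx":-0.8,"ty":1,"tz":0,"ax":0,"ay":0,"az":0.75,"hand":1}]'; bash g.sh
```

```text
time: 2.12
tool_pos: [460.5, -73.0, 405.0]
tcp_rot: [180.0, -0.0, 26.6]
ft_force: [1.6, -0.1, 1.3]
finger_gap: 85.6
t 2.12 pos [460.5 -73.  405. ] rot [ 1.7997e+02 -5.0000e-02  2.6550e+01] J [-15. -14. 106.   0.  88.  48.] gap 85.6 F [ 1.6 -0.1  1.3]
shift units [-0.123  1.266  0.034] turn units [ 0.    -0.001  0.746]
```

```bash
python3 -m jog '[{"tx":-0.03,"ty":0.25,"tz":0,"ax":0,"ay":0,"az":0.15,"hand":1},{"tx":-0.06,"ty":0.5,"tz":0,"ax":0,"ay":0,"az":0.3,"hand":1},{"tx":-0.09,"ty":0.75,"tz":0,"ax":0,"ay":0,"az":0.45,"hand":1},{"tx":-0.12,"ty":0.9,"tz":0,"ax":0,"ay":0,"az":0.6,"hand":1},{"tx":-0.12,"ty":1,"tz":0,"ax":0,"ay":0,"az":0.75,"hand":1}]'; bash g.sh
```

```text
time: 2.53
tool_pos: [512.2, -215.9, 404.5]
tcp_rot: [180.0, 0.0, -7.3]
ft_force: [0.3, -0.4, -0.3]
finger_gap: 85.4
t 2.53 pos [ 512.2 -215.9  404.5] rot [ 1.7996e+02  1.0000e-02 -7.3200e+00] J [-28.   1.  92.  -0.  87.  69.] gap 85.4 F [ 0.3 -0.4 -0.3]
shift units [0.141 0.219 0.03 ] turn units [ 0.001  0.    -0.007]
```

```bash
python3 -m jog '[{"tx":0.141,"ty":0.219,"tz":0.1,"ax":0,"ay":0,"az":0,"hand":1},{"tx":0.141,"ty":0.219,"tz":0.3,"ax":0,"ay":0,"az":0,"hand":1},{"tx":0.141,"ty":0.219,"tz":0.5,"ax":0,"ay":0,"az":0,"hand":1},{"tx":0.141,"ty":0.219,"tz":0.5,"ax":0,"ay":0,"az":0,"hand":1},{"tx":0.141,"ty":0.219,"tz":0.5,"ax":0,"ay":0,"az":0,"hand":1}]'; python3 - <<'E'
from h import *
goal([529,-251.2,262],-7)
s=snapshot("scene");cv2.imwrite("pics/s2.png",s["pixels"][:,:,::-1])
E
```

```text
time: 2.95
tool_pos: [528.4, -247.7, 327.8]
tcp_rot: [-179.9, 0.3, -6.9]
ft_force: [0.1, 0.5, 0.4]
finger_gap: 85.4
t 2.95 pos [ 528.4 -247.7  327.8] rot [-179.89    0.26   -6.85] J [-30.   8.  93.   0.  79.  67.] gap 85.4 F [0.1 0.5 0.4]
shift units [0.009 0.024 0.439] turn units [-0.003  0.006  0.003]
```

View pics/s2.png

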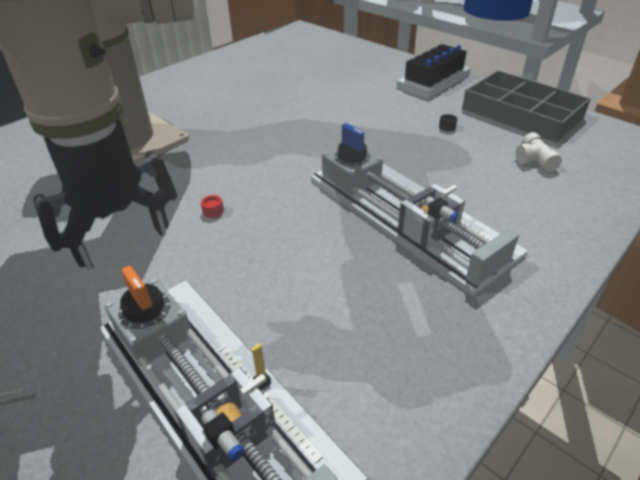

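The open fingers straddle the knob, with tips at about (80,260) and (165,200) and the bar below them at (135,285). I'll go down.

```bash
python3 -m jog '[{"tx":0.009,"ty":0.012,"tz":0.15,"ax":0,"ay":0,"az":0,"hand":1},{"tx":0.009,"ty":0.012,"tz":0.3,"ax":0,"ay":0,"az":0,"hand":1},{"tx":0.009,"ty":0.012,"tz":0.43,"ax":0,"ay":0,"az":0,"hand":1},{"tx":0.009,"ty":0.012,"tz":0.43,"ax":0,"ay":0,"az":0,"hand":1},{"tx":0.009,"ty":0.012,"tz":0.43,"ax":0,"ay":0,"az":0,"hand":1}]'; python3 - <<'E'
from h import *
goal([529,-251.2,262],-7)
s=snapshot("scene");crop(s,0,120,300,420,2,"pics/s3.png")
E
```

```text
time: 3.42
tool_pos: [530.7, -249.9, 266.9]
tcp_rot: [180.0, -0.1, -6.8]
ft_force: [-0.1, -0.0, 1.1]
finger_gap: 85.1
t 3.42 pos [ 530.7 -249.9  266.9] rot [ 1.7998e+02 -6.0000e-02 -6.8100e+00] J [-30.  11.  96.  -0.  73.  67.] gap 85.1 F [-0.1 -0.   1.1]
shift units [-0.01   0.01   0.033] turn units [ 0.001 -0.001  0.004]
```

View pics/s3.png

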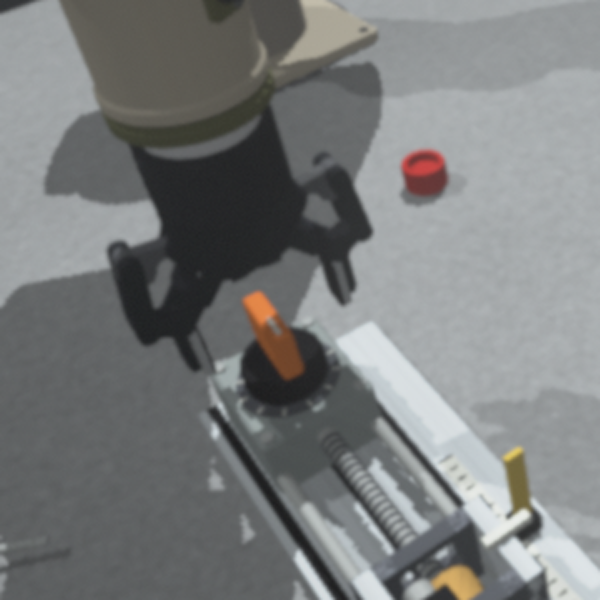

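The bar, at crop (273,335), is midway between the fingertips at (205,365) and (345,300). I'll close the gripper.

```bash
python3 -m jog '[{"tx":-0.01,"ty":0.01,"tz":0.03,"ax":0,"ay":0,"az":0,"hand":1},{"tx":-0.01,"ty":0.01,"tz":0.03,"ax":0,"ay":0,"az":0,"hand":0},{"tx":-0.01,"ty":0.01,"tz":0.03,"ax":0,"ay":0,"az":0,"hand":0},{"tx":-0.01,"ty":0.01,"tz":0.03,"ax":0,"ay":0,"az":0,"hand":0},{"tx":-0.01,"ty":0.01,"tz":0.03,"ax":0,"ay":0,"az":0,"hand":0}]' 60;  python3 -m jog '[{"tx":0,"ty":0,"tz":0,"ax":0,"ay":0,"az":0,"hand":0},{"tx":0,"ty":0,"tz":0,"ax":0,"ay":0,"az":0,"hand":0},{"tx":0,"ty":0,"tz":0,"ax":0,"ay":0,"az":0,"hand":0}]' 60; python3 - <<'E'
from h import *
goal([529,-251.2,262],-7); print(sense()["wrist_torque"])
E
```

```text
time: 3.88
tool_pos: [528.8, -251.4, 261.3]
tcp_rot: [180.0, -0.0, -6.8]
ft_force: [0.3, -0.5, 0.2]
finger_gap: 38.7
time: 4.13
tool_pos: [528.6, -251.7, 261.0]
tcp_rot: [180.0, -0.0, -6.8]
ft_force: [-1.7, -1.8, 1.5]
finger_gap: 13.1
t 4.13 pos [ 528.6 -251.7  261. ] rot [ 1.7995e+02 -1.0000e-02 -6.8500e+00] J [-30.  12.  96.  -0.  72.  66.] gap 13.1 F [-1.7 -1.8  1.5]
shift units [ 0.002 -0.003 -0.007] turn units [ 0.001 -0.     0.003]
[-0.29630736  0.18875814  0.08525194]
```

Gripped at 13 mm with low forces. Now the first anticlockwise turn of 30°.

```bash
python3 -m jog '[{"tx":0,"ty":0,"tz":0,"ax":0,"ay":0,"az":-0.1,"hand":0},{"tx":0,"ty":0,"tz":0,"ax":0,"ay":0,"az":-0.22,"hand":0},{"tx":0,"ty":0,"tz":0,"ax":0,"ay":0,"az":-0.37,"hand":0},{"tx":0,"ty":0,"tz":0,"ax":0,"ay":0,"az":-0.52,"hand":0},{"tx":0,"ty":0,"tz":0,"ax":0,"ay":0,"az":-0.67,"hand":0}]' 60; python3 - <<'E'
from h import *
goal([528.6,-251.7,261],23); print(sense()["wrist_torque"])
s=snapshot("scene");crop(s,0,150,300,450,2,"pics/s4.png")
E
```

```text
time: 4.55
tool_pos: [528.6, -251.8, 261.0]
tcp_rot: [180.0, 0.0, 23.6]
ft_force: [-1.1, -2.6, 1.2]
finger_gap: 13.7
t 4.55 pos [ 528.6 -251.8  261. ] rot [179.96   0.    23.61] J [-30.  12.  96.  -0.  72.  36.] gap 13.7 F [-1.1 -2.6  1.2]
shift units [ 0.    -0.001 -0.   ] turn units [0.001 0.    0.013]
[-0.32171757  0.23462917 -0.18178393]
```

View pics/s4.png

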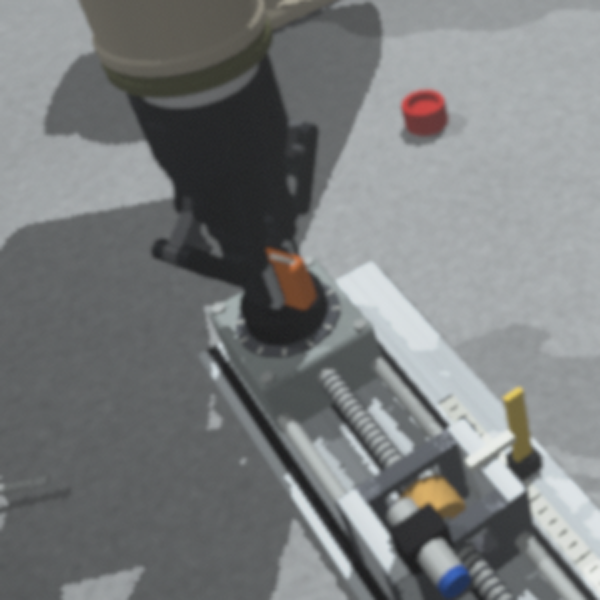

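The bar turned with the tool. The carriage moved towards the knob, with the pointer tip now at about (255,368). Another 30°.

```bash
python3 -m jog '[{"tx":0,"ty":0,"tz":0,"ax":0,"ay":0,"az":-0.12,"hand":0},{"tx":0,"ty":0,"tz":0,"ax":0,"ay":0,"az":-0.26,"hand":0},{"tx":0,"ty":0,"tz":0,"ax":0,"ay":0,"az":-0.4,"hand":0},{"tx":0,"ty":0,"tz":0,"ax":0,"ay":0,"az":-0.54,"hand":0},{"tx":0,"ty":0,"tz":0,"ax":0,"ay":0,"az":-0.67,"hand":0}]' 60; python3 - <<'E'
from h import *
goal([528.6,-251.7,261],53); print(sense()["wrist_torque"])
s=snapshot("scene");crop(s,200,310,300,410,6,"pics/s5.png")
s=snapshot("top");crop(s,420,160,490,230,8,"pics/t5.png")
E
```

```text
time: 5.02
tool_pos: [528.6, -251.8, 261.0]
tcp_rot: [180.0, 0.0, 53.6]
ft_force: [-0.2, -4.0, 2.2]
finger_gap: 13.1
t 5.02 pos [ 528.6 -251.8  261. ] rot [1.7996e+02 3.0000e-02 5.3570e+01] J [-30.  12.  96.  -0.  72.   6.] gap 13.1 F [-0.2 -4.   2.2]
shift units [ 0.    -0.001 -0.   ] turn units [0.001 0.001 0.013]
[-0.41703104  0.21630425 -0.20240523]
```

View pics/s5.png

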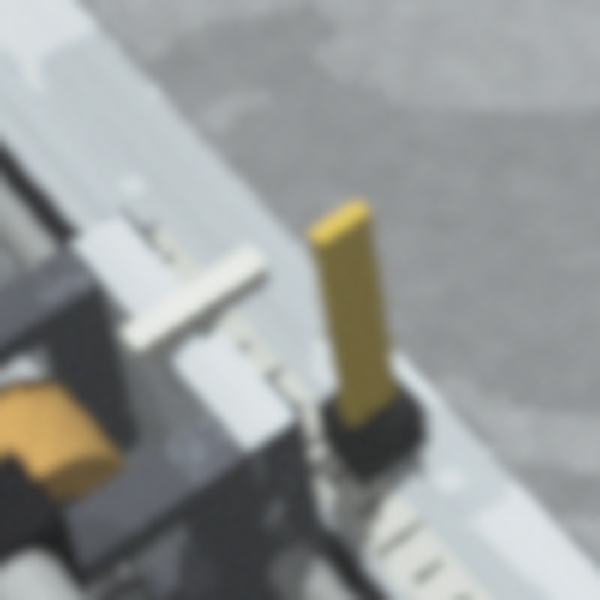

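View pics/t5.png

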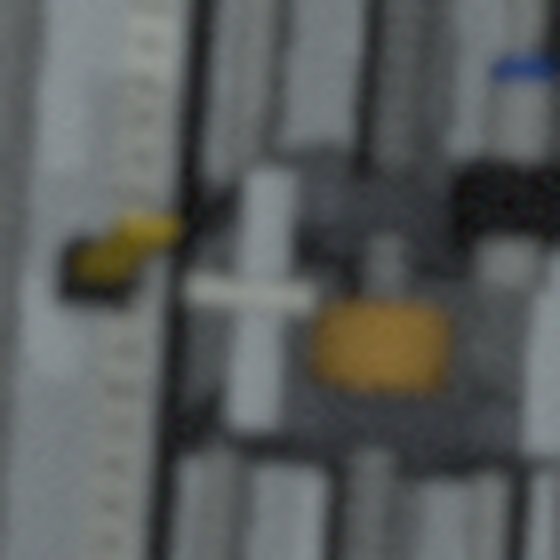

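```bash
python3 - <<'E'
from h import *
s=snapshot("top");s2=snapshot("scene")
f=onz(s,[[439,188.5]],89);p=onz(s,[[443.5,196.2]],75);n=onz(s,[[420+382/8,160+346/8]],62)
f2=onz(s2,[[257,347]],89);p2=onz(s2,[[242.8,353.6]],77)
print(along(p)-along(f),along(n)-along(p),along(p2)-along(f2),along(f),along(p),along(f2),along(p2))
E
```

```text
[-11.50787493] [-6.89619339] [-11.30563949] [165.44745794] [153.93958301] [170.30925985] [159.00362036]
```

Both views put the pointer at -11.4 mm with the nut on the near plate. Another 9 mm is about 10.3°.

```bash
python3 -m jog '[{"tx":0,"ty":0,"tz":0,"ax":0,"ay":0,"az":-0.12,"hand":0},{"tx":0,"ty":0,"tz":0,"ax":0,"ay":0,"az":-0.23,"hand":0},{"tx":0,"ty":0,"tz":0,"ax":0,"ay":0,"az":-0.23,"hand":0},{"tx":0,"ty":0,"tz":0,"ax":0,"ay":0,"az":-0.23,"hand":0},{"tx":0,"ty":0,"tz":0,"ax":0,"ay":0,"az":-0.23,"hand":0}]' 60; python3 - <<'E'
from h import *
goal([528.6,-251.7,261],64); print(sense()["wrist_torque"])
s=snapshot("scene");crop(s,200,310,300,410,6,"pics/s6.png")
s=snapshot("top");crop(s,420,160,490,230,8,"pics/t6.png")
E
```

```text
time: 5.63
tool_pos: [528.7, -251.7, 261.0]
tcp_rot: [180.0, 0.0, 63.5]
ft_force: [-1.4, -4.7, 2.2]
finger_gap: 13.3
t 5.63 pos [ 528.7 -251.7  261. ] rot [1.7996e+02 4.0000e-02 6.3450e+01] J [-30.  12.  96.  -0.  72.  -4.] gap 13.3 F [-1.4 -4.7  2.2]
shift units [-0.    -0.001 -0.   ] turn units [ 0.001  0.001 -0.012]
[-0.7510467  0.2875727  0.0447308]
```

View pics/s6.png

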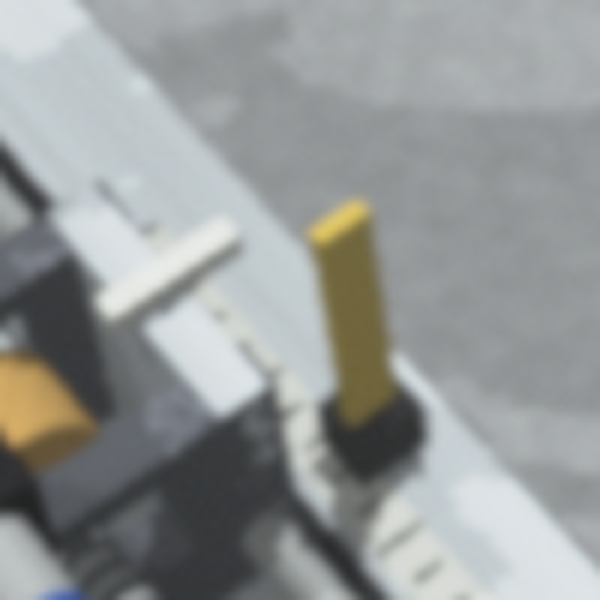

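View pics/t6.png

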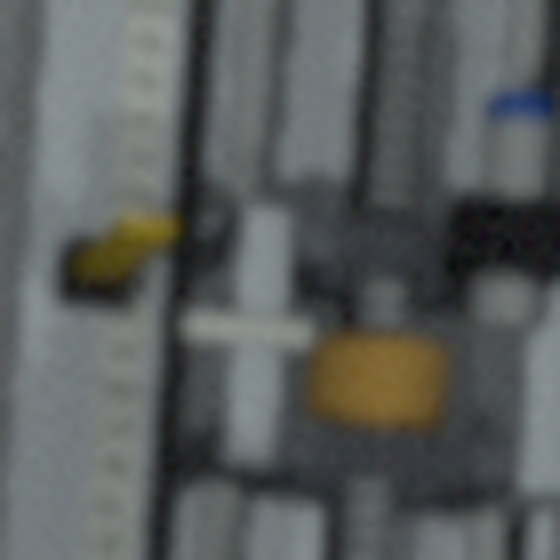

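The pointer moved about 36 crop px in the top view, to roughly -20 mm. Now clockwise: 16 mm of play plus 20 mm is about 41°. I'll do 38° and measure.

```bash
python3 -m jog '[{"tx":0,"ty":0,"tz":0,"ax":0,"ay":0,"az":0.12,"hand":0},{"tx":0,"ty":0,"tz":0,"ax":0,"ay":0,"az":0.26,"hand":0},{"tx":0,"ty":0,"tz":0,"ax":0,"ay":0,"az":0.4,"hand":0},{"tx":0,"ty":0,"tz":0,"ax":0,"ay":0,"az":0.54,"hand":0},{"tx":0,"ty":0,"tz":0,"ax":0,"ay":0,"az":0.67,"hand":0}]' 60;python3 -m jog '[{"tx":0,"ty":0,"tz":0,"ax":0,"ay":0,"az":0.1,"hand":0},{"tx":0,"ty":0,"tz":0,"ax":0,"ay":0,"az":0.17,"hand":0},{"tx":0,"ty":0,"tz":0,"ax":0,"ay":0,"az":0.17,"hand":0},{"tx":0,"ty":0,"tz":0,"ax":0,"ay":0,"az":0.17,"hand":0}]' 60; python3 - <<'E'
from h import *
goal([528.6,-251.7,261],23); print(sense()["wrist_torque"])
s=snapshot("scene");crop(s,200,310,300,410,6,"pics/s7.png")
s=snapshot("top");crop(s,420,160,490,230,8,"pics/t7.png")
E
```

```text
time: 6.15
tool_pos: [528.7, -251.7, 261.0]
tcp_rot: [179.9, 0.0, 33.0]
ft_force: [-0.8, -5.1, 2.0]
finger_gap: 13.1
time: 6.48
tool_pos: [528.7, -251.7, 261.0]
tcp_rot: [179.9, 0.0, 25.6]
ft_force: [-1.8, -4.9, 2.4]
finger_gap: 13.1
t 6.48 pos [ 528.7 -251.7  261. ] rot [1.7995e+02 1.0000e-02 2.5620e+01] J [-30.  12.  96.  -0.  72.  34.] gap 13.1 F [-1.8 -4.9  2.4]
shift units [-0. -0. -0.] turn units [0.001 0.    0.058]
[-0.70130076  0.33542619 -0.03792954]
```

View pics/s7.png

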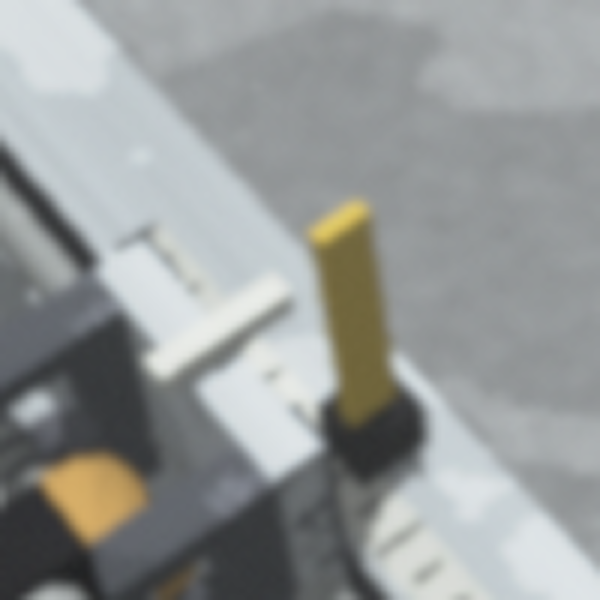

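View pics/t7.png

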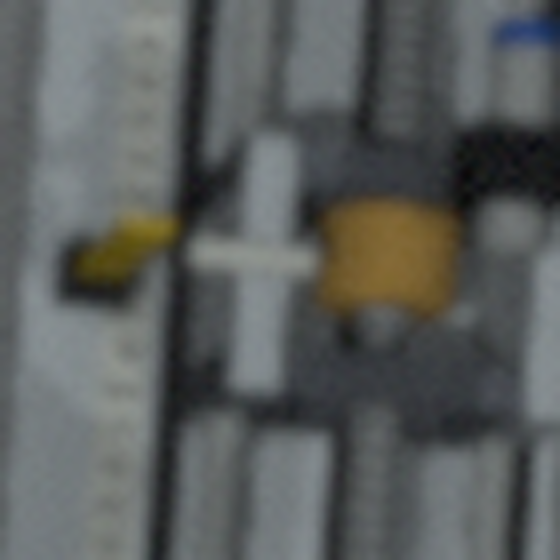

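The pointer is now at roughly -2.5 mm, and the nut has crossed to the far plate. By angle the expected figure is -3 mm. I'll finish with about 3° more clockwise and measure before releasing.

```bash
python3 -m jog '[{"tx":0,"ty":0,"tz":0,"ax":0,"ay":0,"az":0.07,"hand":0},{"tx":0,"ty":0,"tz":0,"ax":0,"ay":0,"az":0.07,"hand":0},{"tx":0,"ty":0,"tz":0,"ax":0,"ay":0,"az":0.07,"hand":0},{"tx":0,"ty":0,"tz":0,"ax":0,"ay":0,"az":0.07,"hand":0}]' 60; python3 - <<'E'
from h import *
goal([528.6,-251.7,261],23); print(sense()["wrist_torque"])
s=snapshot("scene");crop(s,200,310,300,410,6,"pics/s8.png")
s=snapshot("top");crop(s,420,160,490,230,8,"pics/t8.png")
E
```

```text
time: 6.92
tool_pos: [528.7, -251.7, 261.0]
tcp_rot: [179.9, 0.0, 22.5]
ft_force: [-0.6, -5.2, 2.0]
finger_gap: 12.9
t 6.92 pos [ 528.7 -251.7  261. ] rot [179.95   0.    22.49] J [-30.  12.  96.  -0.  72.  37.] gap 12.9 F [-0.6 -5.2  2. ]
shift units [-0. -0.  0.] turn units [ 0.001  0.    -0.011]
[-0.7139384   0.30334637 -0.05157904]
```

View pics/s8.png

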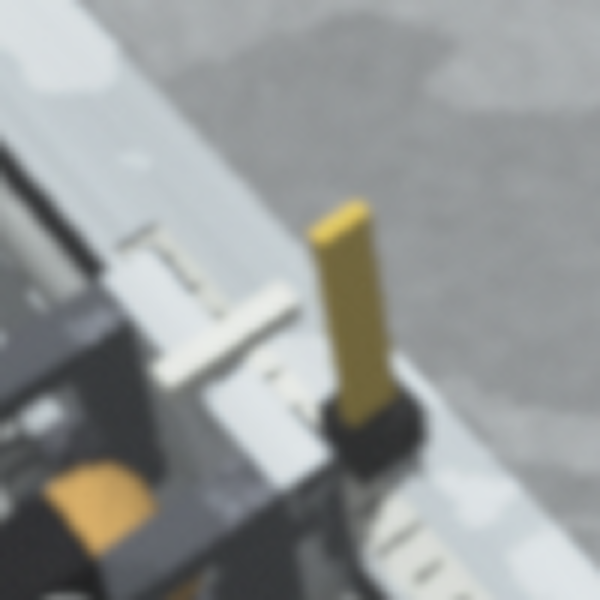

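View pics/t8.png

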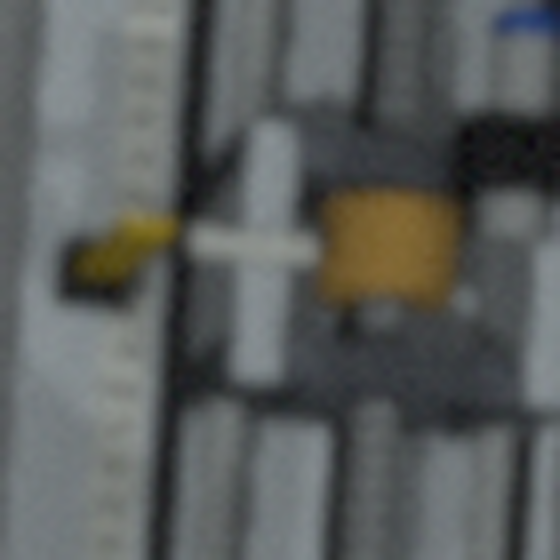

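```bash
python3 - <<'E'
from h import *
s=snapshot("top");s2=snapshot("scene")
f=onz(s,[[439,188.5]],89);p=onz(s,[[443.75,190.1]],75);n=onz(s,[[420+391/8,160+247/8]],62)
f2=onz(s2,[[257,347]],89);p2=onz(s2,[[248.3,359.8]],77)
print(along(p)-along(f),along(n)-along(p),along(p2)-along(f2))
# flag edge towards pointer, at 75: independent check using 2-view triangulation
def tri(a,b):
    c1,d1=ray(s,[a]);c2,d2=ray(s2,[b]);d1,d2=d1[0],d2[0]
    k=np.linalg.lstsq(np.c_[d1,-d2],c2-c1,rcond=None)[0];A=c1+k[0]*d1;B=c2+k[1]*d2;return (A+B)/2,np.linalg.norm(A-B)
for a,b in(((439,188.5),(257,347)),((443.75,190.1),(248.3,359.8))):
    P,e=tri(a,b);print(P.round(1),e.round(1),along(P).round(1),perp(P).round(1))
E
```

```text
[0.49763815] [5.8281611] [0.18751108]
[ 702.3 -201.9   86.5] 5.0 167.2 67.2
[ 700.8 -214.6   73. ] 3.0 167.1 54.4
```

The pointer is level within 0.5 mm in both views and by triangulation, with the nut on the far side. Releasing.

```bash
python3 -m jog '[{"tx":0,"ty":0,"tz":0,"ax":0,"ay":0,"az":0,"hand":0.8},{"tx":0,"ty":0,"tz":0,"ax":0,"ay":0,"az":0,"hand":0.8},{"tx":0,"ty":0,"tz":0,"ax":0,"ay":0,"az":0,"hand":0.8},{"tx":0,"ty":0,"tz":0,"ax":0,"ay":0,"az":0,"hand":0.8},{"tx":0,"ty":0,"tz":0,"ax":0,"ay":0,"az":0,"hand":0.8}]' 60; python3 -m jog '[{"tx":0,"ty":0,"tz":-0.1,"ax":0,"ay":0,"az":0,"hand":0.8},{"tx":0,"ty":0,"tz":-0.3,"ax":0,"ay":0,"az":0,"hand":0.8},{"tx":0,"ty":0,"tz":-0.5,"ax":0,"ay":0,"az":0,"hand":0.8},{"tx":0,"ty":0,"tz":-0.7,"ax":0,"ay":0,"az":0,"hand":0.8},{"tx":0,"ty":0,"tz":-0.8,"ax":0,"ay":0,"az":0,"hand":0.8}]' 60;python3 -m jog '[{"tx":0,"ty":0,"tz":0,"ax":0,"ay":0,"az":0,"hand":0.8},{"tx":0,"ty":0,"tz":0,"ax":0,"ay":0,"az":0,"hand":0.8}]'; python3 - <<'E'
from h import *
goal([528.6,-251.7,380],23)
s=snapshot("scene");cv2.imwrite("pics/s9f.png",s["pixels"][:,:,::-1])
s=snapshot("top");crop(s,420,160,490,230,8,"pics/t9.png")
E
```

```text
time: 7.53
tool_pos: [528.6, -251.0, 260.5]
tcp_rot: [-180.0, 0.0, 22.8]
ft_force: [0.4, 0.2, 1.0]
finger_gap: 68.2
time: 7.95
tool_pos: [529.3, -251.5, 385.3]
tcp_rot: [179.8, -0.2, 22.8]
ft_force: [0.3, -0.7, 1.1]
finger_gap: 68.5
time: 8.12
tool_pos: [529.0, -251.4, 381.9]
tcp_rot: [179.9, -0.1, 22.8]
ft_force: [-0.3, -0.5, -0.7]
finger_gap: 68.4
t 8.12 pos [ 529.  -251.4  381.9] rot [ 1.7989e+02 -9.0000e-02  2.2830e+01] J [-30.   6.  89.   0.  85.  37.] gap 68.4 F [-0.3 -0.5 -0.7]
shift units [-0.003  0.001  0.013] turn units [ 0.003 -0.002 -0.004]
```

View pics/s9f.png

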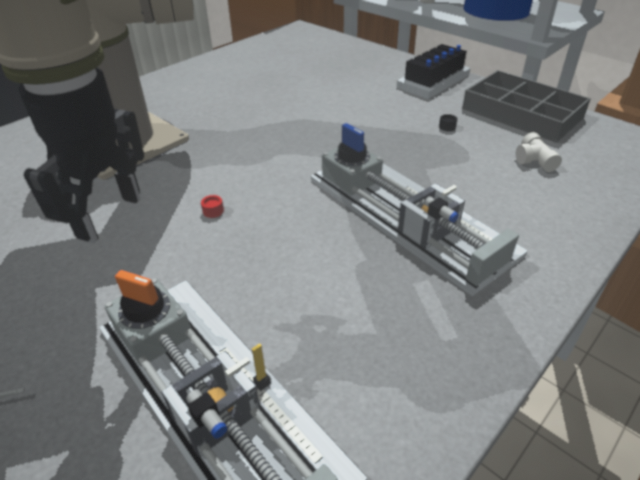

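View pics/t9.png

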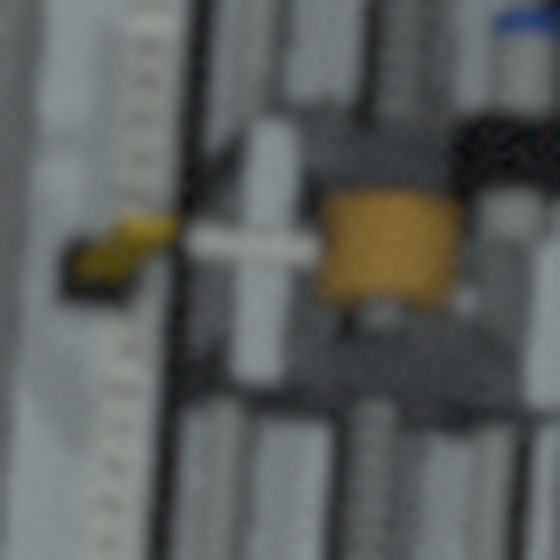

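The gripper is clear of the knob. In the top view the pointer tip (190,241 in the crop) and the nut (391,247) haven't moved since before release, and the blue knob at (352,135) looks the same as at the start. Handing in.

```bash
python3 -c "
from bench import *
print(hand_in())"
```

```text
the job is handed in; nothing more can be done
None
```

I handed the job in at about 8.2 s with the pointer level with the flag and the play taken up clockwise. No verdict is reported, so these are my own readings.

**What I did:** I gripped the orange bar and turned it about 70° anticlockwise. That took the pointer to about 20 mm past the flag on the knob's side; two views measured -11.4 mm, and the last 9 mm of that is from the turn angle and pixel shift. I then turned it about 41° clockwise, let go and lifted clear.

**Last checks:**
- **Pointer:** it read +0.5 mm from the flag in the top view, +0.2 mm in the scene view and -0.1 mm by triangulation. These were taken just before release, and the pictures after release look the same.
- **Nut:** it read about 5.8 mm beyond the middle of its play, on the far side. Full contact should read 8 mm; I put the difference down to part of the nut being hidden in the picture.
- **Forces and blue knob:** every wrist force I read stayed below about 6 N, and the blue knob looked unmoved.

**Disagreements:** the two views differed by about 5 mm on absolute positions along the rail, and the flag's two-view rays missed each other by 5 mm. The pointer-to-flag readings still agreed to within 1 mm.

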